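# Crank the pouring lift up to the pointer

### The job

Set the tin to pouring height: put the loose crank into the lift's well and, pressing only lightly, feel for the hidden hex stud until the crank goes fully home. Then crank, without wrenching it, until the rim of the tin on the platform is level with the red pointer, without touching the tin. Leave the crank seated on the stud, the tin standing upright on the platform, and the other things alone.

Things in the scene. Friction and masses are not known exactly. Their poses are not given: they have to be found in the camera images.
- crank_boss (a point): centre of the square steel boss (22 x 22 mm, 28 mm tall, flats along the crank's x and y) on top of the loose crank, on its turning axis, 76 mm above its underside. The 0.42 kg crank stands upright on its socket, z up. Its red arm (22 mm wide, top 62 mm above the underside) runs along the crank's +x to the handle
- crank_handle (a point): middle of the crank's upright black round handle, 18 mm across, 40 mm tall (62 to 102 mm above the crank's underside), 70 mm along +x from the crank's axis; this point is 84 mm above the underside
- crank_foot (a point): centre of the crank's underside, the mouth of its hex socket: 26 mm deep, 27.5 mm across flats, flats facing the crank's +x and -x and every 60 degrees; three of them (+x and 120 degrees either side) have a 10 mm wide slot for the stud's ribs. Outside, the socket is about 40 mm over corners and fits loosely into the lift's well. z is up along the crank's axis
- lift: the pouring lift, fixed to the table: a blue gearbox block 92 x 92 x 72 mm tall with a round well in its top, on a grey base plate that runs to the lift's own +y. Origin on the well's axis at table height, z up
- well_mouth (a point): centre of the well's mouth in the top of the gearbox, 72 mm above the table; the well is 41 mm across with a 4 mm chamfer and 42 mm deep: a fully seated crank stands on the well's floor, its underside 42 mm below this point. Axes as the lift's
- well_floor (a point): centre of the well's floor, 30 mm above the table. Here, hidden under a soft dust seal (no resistance), stands a hex stud 26 mm across flats, 22 mm tall, with an 8 mm wide rib on every other flat, angle unknown. Off-angle, it sinks under the crank on a spring (3 N at first, 1.2 N more per mm, 12 mm at most); within 3 degrees (every 120) it pops into the socket. Up to 8 N it does not turn with the crank
- platform_top (a point): middle of the 96 mm square aluminium platform's top, which carries the tin, 225 mm along the lift's +y from the well. Turning the seated crank clockwise, seen from above, raises it 10 mm per rad (63 mm per turn), anticlockwise lowers it; this takes about 0.15 N m, and it stays where it is left. It starts at the bottom of its 55 mm travel
- tin_rim (a point): centre of the rim (top) of the gold tin of fir cones that stands on the platform; tin 74 mm across, 80 mm tall, 0.2 to 0.4 kg, loose
- pointer_tip (a point): tip of the small red pointer on the lift's gauge post, beside the tin; it points at the tin and is 4 mm thick, this point half-way up; its height differs each time and does not change during the work
- tin_a: gold tin of fir cones, 74 mm across, 80 mm tall, on the cardboard; origin under its centre; leave it alone
- tin_b: white tin of fir cones, same size; origin under its centre; leave it alone
- tin_c: gold tin of fir cones, same size; origin under its centre; leave it alone
- tin_d: gold tin of fir cones, same size, to the robot's left; origin under its centre; leave it alone
- wick_cup: blue cup, 70 mm across, 85 mm tall; origin under its centre; leave it alone

How it is judged:
On the way, in this order (a step that is already met when the one before it is completed fails the run):
1. the crank is fully home over the hex stud, before the tin has been raised (z of crank_foot in the frame of well_mouth below -0.038 m and horizontal distance between crank_foot and well_mouth below 0.004 m and angle between crank_foot's own z axis and vertical below 0.12 rad and z of tin_rim in the frame of pointer_tip below -0.01 m), for 0.2 s.
2. the tin's rim is level with the red pointer, raised with the crank seated (z of crank_foot in the frame of well_mouth below -0.038 m and horizontal distance between crank_foot and well_mouth below 0.004 m and angle between crank_foot's own z axis and vertical below 0.12 rad and z of tin_rim in the frame of pointer_tip between -0.004 and 0.004 m), for 0.2 s.
At the end, for the whole second after the job is handed in: The crank is left fully home on the stud (underside within 4 mm of the well's floor, within 4 mm of the well's axis, leaning less than 0.12 rad), the tin stands upright (within 0.1 rad) on the platform (within 20 mm of its middle), its rim within 4 mm in height of the red pointer's tip, all at rest (all of step 2 and angle between tin_rim's own z axis and vertical below 0.1 rad and y of tin_rim in the frame of lift between 0.205 and 0.245 m and x of tin_rim in the frame of lift between -0.02 and 0.02 m and linear speed of each of tin, crank below 0.02 m/s); the robot touches nothing.
It fails at once if the crank, not yet home, is forced against the lift (more than 50 N) (z of crank_foot in the frame of well_mouth above -0.038 m and contact force between crank and lift above 50 N).
It fails at once if the crank is wrenched in the lift (more than 120 N) (contact force between crank and lift above 120 N).
It fails at once if the tin on the platform is touched by the robot (contact force between any of the arm, the fingers and tin above 1 N).
It fails at once if the tin tips (angle between tin_rim's own z axis and vertical above 0.35 rad).
It fails at once if another tin or the cup is moved more than 20 mm (distance of any of tin_a, tin_b, tin_c, tin_d, wick_cup from where it was at the start of the episode above 0.02 m).
It also fails if it takes over 72 s, if anything falls off the work surface, if the arm or the gripper's body presses on something with over 40 N, if the wrist force passes 120 N, or if a joint passes its speed limit or range.

### The arm

A 6-joint arm with a two-finger parallel gripper is mounted at the origin on the work surface. World frame = base frame: x ahead of the robot, y to its left, z up, the work surface at z = 0. Lengths are in m, angles in rad, forces in N, time in s.
With the tool pointing down it reaches from about 0.35 to 0.975 m from the base axis. Payload 4.9 kg.
Tool frame: the origin (TCP) lies at the very end of the fingers, on their centre line; the grasp point (between the pads) lies 19 mm behind it (manip.grasp_offset is the distance from the TCP to the grasp point, in m); z points along the fingers, y is the line along which they close (so a half turn about z gives the same grasp; the last joint's range is limited). The gripper opens to 85 mm and grips with 20 to 120 N. Pads are 22 mm wide; open, the fingers measure 114 mm over their backs; the gripper's body (76 mm by 85 mm) begins 54 mm behind the grasp point. The pads swing forward as they close: fully open they stand 13 mm farther back than shut.
Start: joints at [1.026, 0.053, 1.613, -0, 1.476, -0.119], TCP at [0.258, 0.569, 0.231] pointing down, gripper open.
Joint ranges: [-3.01, 3.01], [-1.01, 2.22], [0.06, 2.58], [-1.02, 4.17], [0.09, 2.62], [-3.14, 3.14]. Speed limits (rad/s): [2.57, 2.57, 3.14, 3.14, 3.14, 3.14].

### API

Orientations are given as a unit quaternion [w, x, y, z].
In Python, from plant import manip, eyes, job_done, models gives the robot as it stands.
- The arm moves only by the tool servo_tool, never from a script. Its argument "motion" is one flat list of numbers, 5 for each row, row after row: the opening, from -1 (shut) to 1 (fully open), then the shift along the tool's x, y, z normalised to -1 to 1, where 1 is 120 mm, then the turn about the tool's z normalised to -1 to 1, where 1 is 45 degrees. A call has 1 to 5 rows; each row is the pose to reach, as a shift and turn from the pose commanded when the call began, along the tool's axes at that moment; what a row does not reach only later rows make up. A row lasts 1/8 s, in which the tool goes at most 62.5 mm and 10.7 degrees, less where a joint would pass 70% of its speed; a pose out of reach is approached as far as the arm can. A call with a number of a shift or a turn outside -1 to 1 is refused whole. A call with a gripper value outside its range is refused whole. The fingers move at their own pace and stop on an object; the grip force is fixed at half the most. Time passes only in rows, so rows that repeat a pose let the fingers close. It gives the time, the measured TCP pose, the force, the opening and the grip force at its end, in the units of the state.
- manip.state(): the state, without advancing time (a new reading comes with each control period).
- eyes.grab_frame(name): name is "side" or "top" or "wrist"; returns (picture, depth): 420x560x3 uint8, red, green, blue; 420x560 float32, m along the optical axis (not along the pixel's ray), 0 where there is no reading.
- eyes.camera_params(name): a dict with "fov_y" (degrees; the focal length in pixels is half the picture's height over the tangent of half this angle, whatever the lens; pixels are square), "cx", "cy" (the principal point, pixels), "D" ([k1, k2, p1, p2, k3] as OpenCV has them; the pictures are not rectified), "pose" (4x4, takes a point from camera to world coordinates); the wrist camera has in their place "T_tool_cam" (4x4, takes a point from camera to tool coordinates, whose origin is the TCP and whose axes are the flange's). Camera axes: x right, y up, looking along -z (the intrinsics and any distortion apply to the point x, -y, -z); pixel columns grow to the right and rows downward; lengths in m; the calibration is good to about 2 mm. A picture is of the moment at which its call begins: read the wrist's pose just before it. camera_params takes no time and is no camera call.
- job_done(): hands the job in; it is judged then, once.
Trained networks look in the newest picture that a camera, given by its name, has taken for a name from the list of things; names that differ only in an ending like _2 or _b are one class to them, and where a whole thing is asked for, a point or a joint stands for the part that bears it (a point fixed in the world has none). Each returns a list of dicts, best first, with "p" (0 to 1); they miss things now and then, are a little off and sometimes report something else, mostly with a low value. They report only what shows in the picture. A call takes as long as a camera call.
- models.regions_of(camera, label): "mask" (420x560 bool, what is visible of it) and "pixel" ([column, row] in pixels, amid what is visible of it).
The state is a dict: "time": time; "joint_pos": joint angles; "joint_vel": joint speeds; "joint_efforts": joint torques, N m; "tool_pos": TCP position; "tool_rot": TCP orientation; "contact_force": force on the tool from outside, world axes, zero at the start; "ft_torque": the same for the moment, N m; "gripper_width": opening from 0.0 (shut) to 1.0 (fully open); "grasp_force": force on a finger pad.
Only numpy, scipy, OpenCV 4.12 (cv2) and the standard library are available. Lean on these libraries where they do the work, as an engineer would, in place of code of your own. Each camera call takes 0.05 s, during which the arm holds its last target. There are 200 camera calls.

## Working session

There is one attempt and no reset: what is moved stays moved. The work goes in short steps, Python scripts to look and compute and a tool call to move; the robot and the scene stay as the last step left them, time stands still between calls to the robot, and variables do not carry over. Pictures are saved under pics/ and viewed, at most 10 in all, crops included, and the job is handed in when it is done.

Besides the shell and the picture viewer there is one more tool, called after "Call:" as name(argument=value, ...), one argument or row to a line, values as JSON. servo_tool: Moves the arm, as the interface text tells. Its arguments: {"type":"object","properties":{"motion":{"type":"array","items":{"type":"number","minimum":-1,"maximum":1}}},"required":["motion"]}

```bash
mkdir -p pics; ls
cat > h.py <<'E'
import numpy as np, cv2
from scipy.spatial.transform import Rotation as R
from plant import manip, eyes, job_done, models
def toolT():
    s=manip.state(); q=s["tool_rot"]; T=np.eye(4)
    T[:3,:3]=R.from_quat([q[1],q[2],q[3],q[0]]).as_matrix(); T[:3,3]=s["tool_pos"]; return T
def grab(n):
    T=toolT(); im,d=eyes.grab_frame(n); p=eyes.camera_params(n)
    P=T@np.array(p["T_tool_cam"]) if n=="wrist" else np.array(p["pose"])
    return im,d,p,P
def cloud(d,p,P):
    h,w=d.shape; f=h/2/np.tan(np.radians(p["fov_y"])/2)
    K=np.array([[f,0,p["cx"]],[0,f,p["cy"]],[0,0,1.]])
    u,v=np.meshgrid(np.arange(w),np.arange(h))
    n=cv2.undistortPoints(np.stack([u,v],-1).reshape(-1,1,2).astype(float),K,np.array(p["D"],float)).reshape(h,w,2)
    X=np.stack([n[...,0]*d,-n[...,1]*d,-d],-1)
    W=X@P[:3,:3].T+P[:3,3]; W[d<=0]=np.nan; return W
def save(n,im): cv2.imwrite("pics/"+n+".png",im[...,::-1])
E
python3 - <<'E'
from h import *
for n in ("top","side"):
    im,d,p,P=grab(n); save(n+"0",im); W=cloud(d,p,P); np.save(n+"W.npy",W)
    for l in ("crank_boss","crank_handle","lift","well_mouth","platform_top","tin_rim","pointer_tip","tin_a","wick_cup"):
        for r in models.regions_of(n,l)[:5]:
            Q=W[r["mask"]]; Q=Q[~np.isnan(Q[:,0])]
            if len(Q): print(n,l,round(r["p"],2),np.round(r["pixel"]),len(Q),np.round(np.median(Q,0),3),np.round(np.percentile(Q[:,2],[5,98]),3))
print(manip.state())
E
```

```text
pics
top crank_boss 0.65 [345. 235.] 334 [ 0.474 -0.214  0.064] [0.001 0.103]
top crank_handle 0.58 [347. 231.] 312 [ 0.474 -0.215  0.064] [0.034 0.103]
top lift 0.76 [211. 223.] 4112 [0.517 0.185 0.017] [0.009 0.079]
top well_mouth 0.7 [211. 225.] 3877 [0.516 0.179 0.018] [0.009 0.077]
top platform_top 0.73 [176. 233.] 422 [0.503 0.281 0.052] [0.044 0.059]
top tin_rim 0.55 [160. 215.] 755 [0.528 0.307 0.118] [0.069 0.133]
top tin_rim 0.22 [343. 236.] 312 [ 0.47  -0.214  0.064] [0.02  0.103]
top pointer_tip 0.46 [130. 218.] 41 [0.529 0.372 0.166] [0.162 0.173]
top pointer_tip 0.22 [345. 232.] 297 [ 0.473 -0.214  0.064] [0.049 0.103]
top tin_a 0.94 [266. 139.] 669 [0.772 0.005 0.067] [0.013 0.083]
top tin_a 0.91 [220. 143.] 613 [0.757 0.141 0.066] [0.021 0.082]
top tin_a 0.71 [312. 149.] 635 [ 0.734 -0.128  0.066] [0.015 0.083]
top tin_a 0.7 [141. 294.] 836 [0.319 0.374 0.066] [0.003 0.084]
top tin_a 0.57 [211. 224.] 3985 [0.517 0.182 0.018] [0.009 0.078]
top wick_cup 0.63 [416. 190.] 612 [ 0.6   -0.45   0.047] [0.002 0.088]
top wick_cup 0.52 [211. 226.] 4043 [0.516 0.182 0.017] [0.00
[... 1112 characters left out ...]
602369e+00,  5.26833882e-02,  1.61289759e+00,  4.22283147e-05,
        1.47599995e+00, -1.19042893e-01]), 'joint_vel': array([ 1.56211491e-03,  1.35621264e-04,  5.68620760e-04, -9.17723726e-04,
       -9.05380271e-05, -9.95591228e-05]), 'joint_efforts': array([ 2.01747192e-03, -3.93673396e+01, -3.70486236e+01,  1.09962411e-04,
        3.91593649e-04,  3.38055493e-06]), 'tool_pos': array([0.25812073, 0.56919101, 0.23131532]), 'tool_rot': array([-1.79622627e-05,  2.11262929e-01,  9.77429268e-01,  1.23906043e-05]), 'contact_force': array([ 0.56125951,  0.41586386, -0.41066879]), 'ft_torque': array([-0.01871587,  0.02317875, -0.00329965]), 'grasp_force': 0.0, 'gripper_width': 1.0004789507295295}
```

View pics/top0.png

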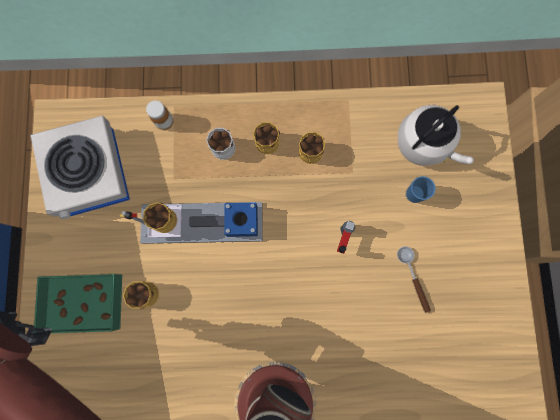

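Run:
```python
from h import *
W=np.concatenate([np.load(n+"W.npy").reshape(-1,3) for n in ("topW"[:3],)] ) if 0 else np.load("topW.npy").reshape(-1,3)
S=np.load("sideW.npy").reshape(-1,3)
def sel(A,x,y,z): 
    return A[(A[:,0]>x[0])&(A[:,0]<x[1])&(A[:,1]>y[0])&(A[:,1]<y[1])&(A[:,2]>z[0])&(A[:,2]<z[1])]
for nm,A in (("top",W),("side",S)):
    c=((.38,.58),(-.32,-.12))
    for z in ((.09,.11),(.08,.09),(.066,.089),(.05,.068)):
        Q=sel(A,*c,z)
        if len(Q): print(nm,"crank",z,len(Q),Q.mean(0).round(4),Q.min(0).round(3),Q.max(0).round(3))
    Q=sel(A,(.42,.62),(0,.2),(.064,.082))
    r=cv2.minAreaRect(Q[:,:2].astype(np.float32)); print(nm,"box",len(Q),r,Q[:,2].mean())
    Q=sel(A,(.42,.62),(.2,.36),(.04,.062))
    r=cv2.minAreaRect(Q[:,:2].astype(np.float32)); print(nm,"plat",len(Q),r,Q[:,2].mean())
    Q=sel(A,(.42,.62),(.2,.36),(.11,.14))
    r=cv2.minAreaRect(Q[:,:2].astype(np.float32)); print(nm,"tin",len(Q),r,np.percentile(Q[:,2],[50,90]))
    Q=sel(A,(.42,.65),(.33,.45),(.1,.25))
    if len(Q):print(nm,"post",len(Q),Q.min(0),Q.max(0))
```

```text
top crank (0.09, 0.11) 71 [ 0.4616 -0.2142  0.0962] [ 0.42  -0.239  0.09 ] [ 0.505 -0.194  0.106]
top crank (0.08, 0.09) 34 [ 0.4837 -0.2232  0.0874] [ 0.421 -0.239  0.081] [ 0.506 -0.193  0.09 ]
top crank (0.066, 0.089) 49 [ 0.4713 -0.2183  0.0778] [ 0.419 -0.239  0.066] [ 0.506 -0.192  0.089]
top crank (0.05, 0.068) 175 [ 0.4645 -0.2142  0.0619] [ 0.417 -0.243  0.051] [ 0.51  -0.19   0.068]
top box 845 ((0.5266789793968201, 0.08737879991531372), (0.09315614402294159, 0.09221252053976059), 88.83841705322266) 0.07274190460396765
top plat 445 ((0.5165776014328003, 0.29678255319595337), (0.09437179565429688, 0.13135755062103271), 49.975460052490234) 0.0522036869283467
top tin 563 ((0.5311011672019958, 0.3118419051170349), (0.07523032277822495, 0.07607467472553253), 47.64028549194336) [0.12334856 0.13119358]
top post 303 [0.49923309 0.33010495 0.10003026] [0.64818054 0.44919551 0.2007936 ]
side crank (0.09, 0.11) 81 [ 0.4477 -0.2157  0.0959] [ 0.417 -0.243  0.09 ] [ 0.503 -0.197  0.105]
side crank (0.08, 0.09) 71 [ 0.4706 -0.2261  0.0862] [ 0.418 -0.243  0.08 ] [ 0.503 -0.203  0.09 ]
side crank (0.066, 0.089) 130 [ 0.4627 -0.225   0.0783] [ 0.417 -0.246  0.066] [ 0.5   -0.202  0.089]
side crank (0.05, 0.068) 286 [ 0.4594 -0.2241  0.0601] [ 0.417 -0.25   0.051] [ 0.51  -0.196  0.068]
side box 568 ((0.5256657004356384, 0.08332474529743195), (0.09567803144454956, 0.09741642326116562), 89.5294189453125) 0.07151909156844993
side plat 326 ((0.5311552882194519, 0.3077120780944824), (0.10183057934045792, 0.10416969656944275), 88.84229278564453) 0.05220907296070289
side tin 341 ((0.5316707491874695, 0.3104231357574463), (0.08230315148830414, 0.07491449266672134), 71.06902313232422) [0.12364117 0.13030296]
side post 207 [0.50097164 0.33021801 0.10008747] [0.64864137 0.44898549 0.1977502 ]
```

The top picture shows the lift, with its well near pixel (240,218). The crank is at (347,237), with its handle pointing down-left (world −x). The other tins are clear of the path.

Call:
servo_tool(
  motion=[1,-0.25,-0.28,0,0,1,-0.5,-0.56,0,0,1,-0.74,-0.84,0,0],
)

```text
time: 1.38
tool_pos: [0.2976, 0.4395, 0.2314]
tool_rot: [0.0, 0.211, 0.977, 0.0]
contact_force: [0.6, 0.3, 0.4]
gripper_width: 0.997
grasp_force: 0.0
```

Call:
servo_tool(
  motion=[1,-0.25,-0.28,0,0,1,-0.5,-0.56,0,0,1,-0.74,-0.84,0,0],
)

```text
time: 1.75
tool_pos: [0.3369, 0.3109, 0.2315]
tool_rot: [0.0, 0.211, 0.977, 0.0]
contact_force: [0.6, 1.0, 0.4]
gripper_width: 1.002
grasp_force: 0.0
```

Call:
servo_tool(
  motion=[1,-0.25,-0.28,0,0,1,-0.5,-0.56,0,0,1,-0.74,-0.84,0,0],
)

```text
time: 2.12
tool_pos: [0.3761, 0.1824, 0.2316]
tool_rot: [0.0, 0.211, 0.977, 0.0]
contact_force: [0.2, -0.1, 0.2]
gripper_width: 1.002
grasp_force: 0.0
```

Call:
servo_tool(
  motion=[1,-0.25,-0.28,0,0,1,-0.5,-0.56,0,0,1,-0.74,-0.84,0,0],
)

```text
time: 2.5
tool_pos: [0.4154, 0.0538, 0.2316]
tool_rot: [0.001, 0.211, 0.977, 0.0]
contact_force: [0.4, 0.7, 0.3]
gripper_width: 0.997
grasp_force: 0.0
```

Call:
servo_tool(
  motion=[1,-0.25,-0.28,0,0,1,-0.5,-0.56,0,0,1,-0.74,-0.84,0,0],
)

```text
time: 2.88
tool_pos: [0.4546, -0.0748, 0.2316]
tool_rot: [0.0, 0.211, 0.977, 0.0]
contact_force: [0.4, 0.3, 0.1]
gripper_width: 0.998
grasp_force: 0.0
```

Call:
servo_tool(
  motion=[1,-0.25,-0.28,0,0,1,-0.5,-0.56,0,0,1,-0.74,-0.84,0,0],
)

```text
time: 3.25
tool_pos: [0.4939, -0.2033, 0.2315]
tool_rot: [0.0, 0.211, 0.977, -0.0]
contact_force: [0.6, 0.3, 0.1]
gripper_width: 0.999
grasp_force: 0.0
```

Call:
servo_tool(
  motion=[1,0,0,0,-0.2,1,0,0,0,-0.4,1,0,0,0,-0.6,1,0,0,0,-0.8,1,0,0,0,-1],
)

```text
time: 3.88
tool_pos: [0.4936, -0.2017, 0.2314]
tool_rot: [0.0, -0.181, 0.983, -0.0]
contact_force: [-0.5, 0.5, 1.0]
gripper_width: 0.999
grasp_force: 0.0
```

Run:
```python
from h import *
s=manip.state(); print(s["time"],s["tool_pos"],s["joint_pos"])
T=toolT(); print(T.round(4))
im,d,p,P=grab("wrist"); save("w1",im); W=cloud(d,p,P); np.save("w1.npy",W)
A=W.reshape(-1,3); A=A[(abs(A[:,0]-.47)<.1)&(abs(A[:,1]+.215)<.08)]
for z in ((.095,.11),(.083,.094),(.056,.066)):
    Q=A[(A[:,2]>z[0])&(A[:,2]<z[1])]
    if len(Q)>5: print(z,len(Q),Q.mean(0).round(4),Q.min(0).round(4),Q.max(0).round(4),cv2.minAreaRect(Q[:,:2].astype(np.float32)))
```

```text
3.875 [ 0.49355592 -0.20170396  0.23136751] [-5.27576489e-01 -1.68532656e-01  1.82492553e+00 -7.20052738e-06
  1.48509198e+00 -2.46311766e+00]
[[-9.342e-01 -3.567e-01  1.000e-04  4.936e-01]
 [-3.567e-01  9.342e-01 -1.000e-04 -2.017e-01]
 [-1.000e-04 -1.000e-04 -1.000e+00  2.314e-01]
 [ 0.000e+00  0.000e+00  0.000e+00  1.000e+00]]
(0.095, 0.11) 335 [ 0.4275 -0.2041  0.1019] [ 0.4191 -0.2126  0.0959] [ 0.4364 -0.1953  0.1043] ((0.4278578460216522, -0.20385301113128662), (0.016733838245272636, 0.01643572933971882), 21.706029891967773)
(0.083, 0.094) 574 [ 0.4907 -0.2286  0.0899] [ 0.4211 -0.2423  0.083 ] [ 0.5063 -0.2079  0.0925] ((0.4636348485946655, -0.21776635944843292), (0.02207978256046772, 0.08501121401786804), 68.94689178466797)
(0.056, 0.066) 1440 [ 0.4623 -0.2184  0.0621] [ 0.417  -0.247   0.0563] [ 0.5104 -0.1958  0.066 ] ((0.46632203459739685, -0.21581807732582092), (0.03564605116844177, 0.09469881653785706), 63.76138687133789)
```

View pics/w1.png

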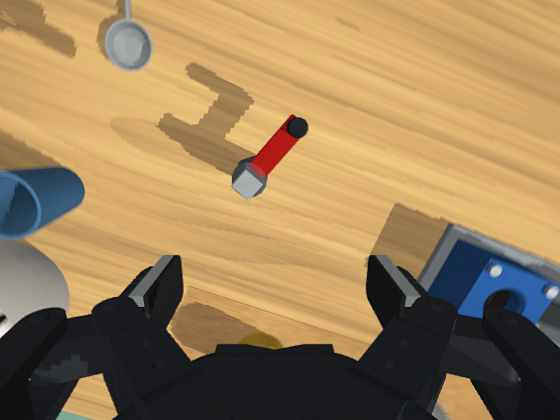

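The wrist picture shows the square boss at pixel (249,182) and the handle at (297,127). The crank's yaw is about 158°, not the 203° I guessed.

Run:
```python
from h import *
A=np.load("w1.npy").reshape(-1,3)
Q=A[(abs(A[:,0]-.493)<.03)&(abs(A[:,1]+.229)<.03)&(A[:,2]>.086)&(A[:,2]<.095)]
r=cv2.minAreaRect(Q[:,:2].astype(np.float32)); print(len(Q),r,np.median(Q,0),Q[:,2].std())
b=np.array(r[0]); h=np.array([.4278,-.2039]); v=h-b; print(np.linalg.norm(v),np.degrees(np.arctan2(v[1],v[0])))
T=toolT(); print("tool shift to boss",T[:3,:3].T@(np.r_[b,.071-.019]-T[:3,3])/.12)
```

```text
546 ((0.4929203987121582, -0.2290332168340683), (0.022074289619922638, 0.022225862368941307), 68.80241394042969) [ 0.4922067  -0.22904267  0.09018257] 0.0008414810597613292
0.0698021841840121 158.89590585461522
tool shift to boss [ 0.08685539 -0.21029033  1.4949338 ]
```

Call:
servo_tool(
  motion=[0.6,0.09,-0.21,0.1,0.2,0.2,0.09,-0.21,0.2,0.4,0,0.09,-0.21,0.4,0.6,0,0.09,-0.21,0.6,0.8,0,0.09,-0.21,0.7,0.936],
)

```text
time: 4.55
tool_pos: [0.4916, -0.2287, 0.1456]
tool_rot: [-0.001, 0.19, 0.982, 0.0]
contact_force: [0.1, -0.1, 0.9]
gripper_width: 0.503
grasp_force: 0.0
```

Run:
```python
from h import *
im,d,p,P=grab("wrist"); save("w2",im); T=toolT(); W=cloud(d,p,P)
A=W.reshape(-1,3)
Q=A[(abs(A[:,0]-.493)<.03)&(abs(A[:,1]+.229)<.03)&(A[:,2]>.084)&(A[:,2]<.095)]
print(T.round(4),len(Q))
if len(Q)>20:
    r=cv2.minAreaRect(Q[:,:2].astype(np.float32)); print(r); print("shift",T[:3,:3].T@(np.r_[r[0],.06]-T[:3,3])/.12)
```

```text
[[-9.274e-01  3.741e-01 -3.600e-03  4.910e-01]
 [ 3.741e-01  9.274e-01  2.300e-03 -2.283e-01]
 [ 4.200e-03  8.000e-04 -1.000e+00  1.443e-01]
 [ 0.000e+00  0.000e+00  0.000e+00  1.000e+00]] 1028
((0.49272826313972473, -0.22924253344535828), (0.021768005564808846, 0.022358210757374763), 68.88995361328125)
shift [-0.01968865 -0.00273584  0.70205878]
```

Call:
servo_tool(
  motion=[0,0,0,0.3,0,0,0,0,0.6,0,0,0,0,0.73,0,0,0,0,0.73,0,-1,0,0,0.73,0],
)

```text
time: 5.22
tool_pos: [0.4937, -0.2301, 0.062]
tool_rot: [0.002, 0.187, 0.982, -0.001]
contact_force: [1.3, 8.9, 13.8]
gripper_width: 0.302
grasp_force: 8.2
```

Call:
servo_tool(
  motion=[-1,0,0,0,0,-1,0,0,0,0,-1,0,0,0,0,-1,0,0,0,0],
)

```text
time: 5.72
tool_pos: [0.4944, -0.2297, 0.0627]
tool_rot: [0.003, 0.187, 0.982, -0.0]
contact_force: [1.3, 1.6, 6.4]
gripper_width: 0.251
grasp_force: 61.3
```

Call:
servo_tool(
  motion=[-1,0,0,-0.3,0,-1,0,0,-0.7,0,-1,0,0,-1,0,-1,0,0,-1,0],
)

```text
time: 6.22
tool_pos: [0.4941, -0.2303, 0.1834]
tool_rot: [0.003, 0.187, 0.982, -0.002]
contact_force: [0.5, 0.5, -4.2]
gripper_width: 0.249
grasp_force: 60.2
```

Call:
servo_tool(
  motion=[-1,0.08,0.28,0,0,-1,0.16,0.56,0,0,-1,0.23,0.85,0,0],
)

```text
time: 6.6
tool_pos: [0.5024, -0.1226, 0.1762]
tool_rot: [-0.002, 0.187, 0.982, 0.0]
contact_force: [-0.0, 0.2, -3.8]
gripper_width: 0.247
grasp_force: 60.1
```

Call:
servo_tool(
  motion=[-1,0.08,0.28,0,0,-1,0.16,0.56,0,0,-1,0.23,0.85,0,0],
)

```text
time: 6.98
tool_pos: [0.5141, -0.0177, 0.1763]
tool_rot: [-0.002, 0.187, 0.982, -0.0]
contact_force: [0.9, -0.4, -3.3]
gripper_width: 0.246
grasp_force: 60.1
```

Run:
```python
from h import *
im,d,p,P=grab("wrist"); save("w3",im); T=toolT(); W=cloud(d,p,P); s=manip.state(); print(T.round(4),s["contact_force"],s["joint_pos"])
A=W.reshape(-1,3)
Q=A[(abs(A[:,0]-.527)<.06)&(abs(A[:,1]-.087)<.06)&(abs(A[:,2]-.072)<.005)]
r=cv2.minAreaRect(Q[:,:2].astype(np.float32)); print("box",len(Q),r,np.median(Q,0))
# well: dark hole points below top inside
c=np.array(r[0]); H=A[(np.hypot(A[:,0]-c[0],A[:,1]-c[1])<.03)&(A[:,2]<.06)]; print("hole",len(H),H.mean(0),H[:,2].min())
# grid-based hole: boundary ring radius of top points around candidate centre
from scipy.optimize import least_squares
```

```text
[[-0.9312  0.3645 -0.0043  0.5143]
 [ 0.3645  0.9312  0.0051 -0.0139]
 [ 0.0059  0.0032 -1.      0.1763]
 [ 0.      0.      0.      1.    ]] [ 0.11576652  4.29061428 -3.11166305] [-0.17404422 -0.17175954  1.92078946  0.00438328  1.39767518 -1.37252647]
box 11005 ((0.5274192094802856, 0.08543024957180023), (0.09232313930988312, 0.0927884429693222), 89.39665222167969) [0.5228589  0.08799149 0.07224329]
hole 1629 [0.52992597 0.08820881 0.05399858] 0.05032931821489667
```

View pics/w3.png

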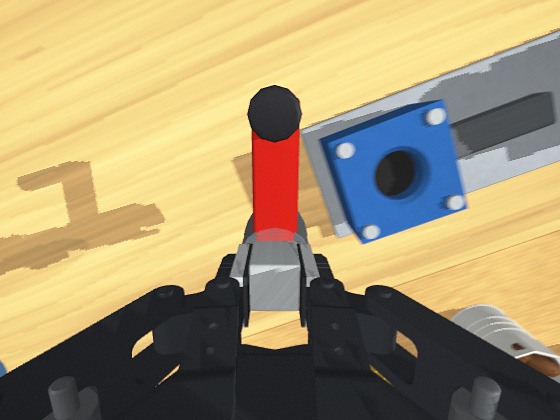

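The wrist picture shows the boss squarely between the pads at about (273,280), with the arm up to the handle at (275,112). The empty well is at (402,174).

```bash
cat > well.py <<'E'
from h import *
from scipy.optimize import least_squares
T=toolT(); im,d,p,P=grab("wrist"); W=cloud(d,p,P); A=W.reshape(-1,3); A=A[~np.isnan(A[:,0])]
B=A[(abs(A[:,0]-.527)<.055)&(abs(A[:,1]-.086)<.055)&(abs(A[:,2]-.072)<.0015)]
c=np.array([.527,.087])
for k in range(4):
    th=np.arctan2(*(B[:,:2]-c).T[::-1]); rr=np.hypot(*(B[:,:2]-c).T); pts=[]
    for a in np.arange(-np.pi,np.pi,np.pi/18):
        m=(abs(th-a-np.pi/36)<np.pi/36)&(rr>.015)&(rr<.035)
        if m.sum()>5: pts.append(B[m][np.argmin(rr[m]),:2])
    pts=np.array(pts); f=least_squares(lambda x:np.hypot(*(pts-x[:2]).T)-x[2],[*c,.0245],loss="soft_l1",f_scale=.001).x; c=f[:2]
print("mouth",f.round(4),len(pts), "box",cv2.minAreaRect(B[:,:2].astype(np.float32)))
C=(A-T[:3,3])@T[:3,:3]   # tool coords
for nm,x,z in (("boss",(-.03,.03),(-.040,-.02)),("handle",(.05,.09),(-.06,-.03)),):
    m=(C[:,0]>x[0])&(C[:,0]<x[1])&(abs(C[:,1])<.0125)&(C[:,2]>z[0])&(C[:,2]<z[1]); Q=C[m]
    if len(Q)>10: print(nm,len(Q),np.median(Q,0).round(4),Q.min(0).round(4),Q.max(0).round(4))
print(T[:3,3].round(4),T[:3,2].round(4),manip.state()["contact_force"].round(1))
E
python3 well.py
```

```text
mouth [0.5272 0.0848 0.022 ] 36 box ((0.5275911688804626, 0.08552362024784088), (0.0921851322054863, 0.09293751418590546), 89.3060531616211)
boss 3542 [ 0.0032  0.0001 -0.0278] [-0.0113 -0.0125 -0.04  ] [ 0.0119  0.0125 -0.02  ]
handle 2400 [ 0.0704  0.0008 -0.04  ] [ 0.0611 -0.0081 -0.0425] [ 0.079   0.0097 -0.037 ]
[ 0.5143 -0.0139  0.1763] [-0.0043  0.0051 -1.    ] [ 0.8 -0.9 -4.5]
```

Call:
servo_tool(
  motion=[-1,0.07,0.3,0,0,-1,0.14,0.6,0,0,-1,0.2,0.81,0,0,-1,0.2,0.81,0,0],
)

```text
time: 7.58
tool_pos: [0.5278, 0.0809, 0.1771]
tool_rot: [-0.002, 0.186, 0.983, -0.001]
contact_force: [0.2, 0.9, -3.3]
gripper_width: 0.246
grasp_force: 61.1
```

Call:
servo_tool(
  motion=[-1,0,0,0,-0.2,-1,0,0,0,-0.4,-1,0,0,0,-0.6,-1,0,0,0,-0.8,-1,0,0,0,-1],
)

```text
time: 8.2
tool_pos: [0.5282, 0.0787, 0.1778]
tool_rot: [-0.001, -0.205, 0.979, -0.0]
contact_force: [-0.3, 0.3, -3.4]
gripper_width: 0.243
grasp_force: 61.1
```

Call:
servo_tool(
  motion=[-1,0,0,0,-0.2,-1,0,0,0,-0.4,-1,0,0,0,-0.6,-1,0,0,0,-0.8,-1,0,0,0,-1],
)

```text
time: 8.82
tool_pos: [0.5282, 0.0787, 0.1778]
tool_rot: [-0.001, -0.564, 0.826, 0.0]
contact_force: [-1.0, 0.2, -3.5]
gripper_width: 0.246
grasp_force: 61.1
```

Call:
servo_tool(
  motion=[-1,0,0,0,-0.1,-1,0,0,0,-0.2,-1,0,0,0,-0.2,-1,0,0,0,-0.2],
)

```text
time: 9.32
tool_pos: [0.5287, 0.0795, 0.1788]
tool_rot: [-0.001, -0.625, 0.781, 0.0]
contact_force: [-0.4, 0.6, -3.6]
gripper_width: 0.245
grasp_force: 61.0
```

```bash
sed -i 's/^print(T\[:3,3\]/print(manip.state()["joint_pos"].round(3),"yaw",np.degrees(np.arctan2(T[1,0],T[0,0])).round(2),(T[:3,:3].T@(np.array([.5272,.0852,.1])-T[:3,3])\/.12).round(3));&/' well.py; python3 well.py
```

```text
mouth [0.528  0.0862 0.0239] 19 box ((0.5271803140640259, 0.08564888685941696), (0.0925765335559845, 0.09244205057621002), 89.18931579589844)
boss 3586 [ 0.002  -0.     -0.0276] [-0.0125 -0.0125 -0.04  ] [ 0.011   0.0125 -0.02  ]
handle 2398 [ 0.0694  0.0001 -0.04  ] [ 0.0601 -0.0087 -0.042 ] [ 0.078   0.0089 -0.0372]
[ 0.01  -0.125  1.875 -0.     1.393 -2.911] yaw -102.62 [-0.044  0.021  0.657]
[0.5287 0.0795 0.1788] [-1.4e-03 -3.0e-04 -1.0e+00] [ 0.2  0.  -4.2]
```

Call:
servo_tool(
  motion=[-1,-0.045,0.02,0.15,0,-1,-0.045,0.02,0.33,0,-1,-0.045,0.02,0.33,0,-1,-0.045,0.02,0.33,0],
)

```text
time: 9.88
tool_pos: [0.528, 0.0862, 0.1401]
tool_rot: [0.0, -0.626, 0.78, 0.0]
contact_force: [0.2, 0.0, -3.8]
gripper_width: 0.246
grasp_force: 60.9
```

```bash
python3 well.py
```

```text
mouth [0.5272 0.0863 0.0231] 21 box ((0.5271049737930298, 0.08539772778749466), (0.09213999658823013, 0.09246684610843658), 89.06224822998047)
boss 3601 [ 0.0019 -0.     -0.0277] [-0.0125 -0.0125 -0.0399] [ 0.0111  0.0125 -0.02  ]
handle 2393 [ 0.0694  0.0001 -0.04  ] [ 0.0601 -0.0088 -0.0422] [ 0.078   0.0092 -0.0366]
[ 0.023 -0.089  1.908 -0.     1.322 -2.901] yaw -102.51 [0.009 0.005 0.334]
[0.528  0.0862 0.1401] [-0.  0. -1.] [-0.2 -0.1 -3.6]
```

Call:
servo_tool(
  motion=[-1,0.01,0.005,0.02,0,-1,0.01,0.005,0.04,0,-1,0.01,0.005,0.06,0,-1,0.01,0.005,0.08,0,-1,0.01,0.005,0.1,0],
)

```text
time: 10.55
tool_pos: [0.5271, 0.0849, 0.1279]
tool_rot: [-0.0, -0.626, 0.78, 0.0]
contact_force: [-0.5, -0.8, -3.3]
gripper_width: 0.243
grasp_force: 60.9
```

Call:
servo_tool(
  motion=[-1,0,0,0.02,0,-1,0,0,0.04,0,-1,0,0,0.06,0,-1,0,0,0.08,0,-1,0,0,0.08,0],
)

```text
time: 11.18
tool_pos: [0.5269, 0.0849, 0.1182]
tool_rot: [-0.0, -0.626, 0.78, 0.0]
contact_force: [-0.6, 0.5, -4.5]
gripper_width: 0.246
grasp_force: 61.0
```

Call:
servo_tool(
  motion=[-1,0,0,0.02,0,-1,0,0,0.04,0,-1,0,0,0.05,0,-1,0,0,0.05,0],
)

```text
time: 11.68
tool_pos: [0.5273, 0.0849, 0.1131]
tool_rot: [0.0, -0.626, 0.78, -0.0]
contact_force: [-1.7, 0.4, 0.4]
gripper_width: 0.244
grasp_force: 61.6
```

Call:
servo_tool(
  motion=[-1,0,0,0.005,0.07,-1,0,0,0.005,0.14,-1,0,0,0.005,0.21,-1,0,0,0.005,0.28,-1,0,0,0.005,0.35],
)

```text
time: 12.3
tool_pos: [0.5281, 0.0851, 0.1129]
tool_rot: [0.001, -0.512, 0.859, -0.001]
contact_force: [0.2, 0.1, 0.1]
gripper_width: 0.244
grasp_force: 61.7
```

Call:
servo_tool(
  motion=[-1,0,0,0,0.07,-1,0,0,0,0.14,-1,0,0,0,0.21,-1,0,0,0,0.28,-1,0,0,0,0.35],
)

```text
time: 12.92
tool_pos: [0.5281, 0.0848, 0.113]
tool_rot: [0.001, -0.39, 0.921, -0.001]
contact_force: [0.7, -0.7, -0.3]
gripper_width: 0.243
grasp_force: 61.7
```

Call:
servo_tool(
  motion=[-1,0,0,0.008,0.07,-1,0,0,0.008,0.14,-1,0,0,0.008,0.21,-1,0,0,0.008,0.28,-1,0,0,0.008,0.35],
)

```text
time: 13.55
tool_pos: [0.5284, 0.0847, 0.1123]
tool_rot: [0.001, -0.26, 0.966, -0.001]
contact_force: [-0.5, -0.7, 0.9]
gripper_width: 0.247
grasp_force: 61.7
```

Call:
servo_tool(
  motion=[-1,0,0,0,0.07,-1,0,0,0,0.14,-1,0,0,0,0.21,-1,0,0,0,0.28,-1,0,0,0,0.35],
)

```text
time: 14.18
tool_pos: [0.5275, 0.0846, 0.111]
tool_rot: [0.001, -0.125, 0.992, -0.0]
contact_force: [1.3, -1.5, -4.4]
gripper_width: 0.249
grasp_force: 61.0
```

Call:
servo_tool(
  motion=[-1,0,0,0.03,0,-1,0,0,0.06,0,-1,0,0,0.09,0,-1,0,0,0.12,0,-1,0,0,0.12,0],
)

```text
time: 14.8
tool_pos: [0.5273, 0.0847, 0.0962]
tool_rot: [0.0, -0.126, 0.992, -0.0]
contact_force: [2.8, -2.3, -5.7]
gripper_width: 0.247
grasp_force: 60.9
```

Call:
servo_tool(
  motion=[-1,0,0,0.015,0,-1,0,0,0.03,0,-1,0,0,0.04,0,-1,0,0,0.045,0,-1,0,0,0.045,0],
)

```text
time: 15.42
tool_pos: [0.5276, 0.0849, 0.0927]
tool_rot: [0.0, -0.126, 0.992, -0.0]
contact_force: [-1.0, -2.5, 6.0]
gripper_width: 0.246
grasp_force: 62.5
```

```bash
cat > rim.py <<'E'
from h import *
s=manip.state(); print(s["time"],s["tool_pos"].round(4),s["joint_pos"].round(3),s["contact_force"].round(1),s["ft_torque"].round(3))
for n in ("top","side"):
    im,d,p,P=grab(n); W=cloud(d,p,P); hsv=cv2.cvtColor(im,cv2.COLOR_RGB2HSV)
    A=W.reshape(-1,3)
    m=(abs(A[:,0]-.531)<.05)&(abs(A[:,1]-.311)<.05)&(A[:,2]>.09)&(A[:,2]<.25); Q=A[m]; r=np.hypot(Q[:,0]-.531,Q[:,1]-.311)
    z=Q[(r>.028)&(r<.042)][:,2]; print(n,"rim z p90-98",len(z),np.percentile(z,[80,90,95,98,100]).round(4))
    pl=A[(abs(A[:,0]-.531)<.045)&(abs(A[:,1]-.311)<.045)&(np.hypot(A[:,0]-.531,A[:,1]-.311)>.042)&(A[:,2]>.03)&(A[:,2]<.1)]
    print(" plat z",len(pl),np.median(pl[:,2]).round(4))
    red=((hsv[...,0]<8)|(hsv[...,0]>172))&(hsv[...,1]>150)
    red=red.ravel()&(abs(A[:,0]-.53)<.05)&(A[:,1]>.33)&(A[:,1]<.42)&(A[:,2]>.12)
    Q=A[red]; print(" red",len(Q)); 
    if len(Q): 
        print(Q.min(0).round(4),Q.max(0).round(4),np.median(Q,0).round(4)); i=Q[:,1].argsort()[:6]; print(" tip",Q[i].round(4).tolist())
    save(n+str(int(s["time"]*10)),im)
E
python3 rim.py
```

```text
15.425 [0.5276 0.0849 0.0927] [ 0.02  -0.035  1.943 -0.     1.233 -1.803] [-1.  -2.5  6. ] [-0.712  0.153 -0.056]
top rim z p90-98 374 [0.1291 0.1313 0.1325 0.1338 0.1363]
 plat z 190 0.0515
 red 19
[0.5266 0.3567 0.1579] [0.5352 0.3714 0.1659] [0.5295 0.363  0.1631]
 tip [[0.5314, 0.3567, 0.1659], [0.5291, 0.3575, 0.1636], [0.527, 0.3587, 0.1599], [0.5352, 0.3589, 0.16], [0.5345, 0.3601, 0.1643], [0.5319, 0.3602, 0.1637]]
side rim z p90-98 379 [0.1267 0.1291 0.1309 0.132  0.1673]
 plat z 74 0.0512
 red 3
[0.5245 0.3606 0.1599] [0.5309 0.3692 0.1617] [0.5306 0.3639 0.1615]
 tip [[0.5245, 0.3606, 0.1615], [0.5309, 0.3639, 0.1617], [0.5306, 0.3692, 0.1599]]
```

Call:
servo_tool(
  motion=[-1,0,0,-0.005,0.2,-1,0,0,-0.005,0.4,-1,0,0,-0.005,0.6,-1,0,0,-0.005,0.8,-1,0,0,-0.005,1],
)

```text
time: 16.15
tool_pos: [0.5274, 0.0843, 0.0927]
tool_rot: [0.0, 0.265, 0.964, -0.001]
contact_force: [-0.2, -4.8, 3.5]
gripper_width: 0.246
grasp_force: 61.9
```

```bash
python3 rim.py
```

```text
16.15 [0.5274 0.0843 0.0927] [ 0.02  -0.035  1.943 -0.002  1.234 -1.013] [-0.2 -4.8  3.5] [-1.037  0.065  0.255]
top rim z p90-98 405 [0.1356 0.1379 0.1392 0.1404 0.1424]
 plat z 197 0.0582
 red 19
[0.5263 0.3585 0.1583] [0.5355 0.3727 0.1655] [0.5297 0.3628 0.1621]
 tip [[0.5296, 0.3585, 0.1607], [0.5271, 0.359, 0.1592], [0.5327, 0.3592, 0.159], [0.5355, 0.3595, 0.1583], [0.5343, 0.3596, 0.1655], [0.5291, 0.36, 0.1641]]
side rim z p90-98 422 [0.1332 0.1358 0.1377 0.1389 0.162 ]
 plat z 73 0.0584
 red 3
[0.5271 0.3653 0.1597] [0.5332 0.3697 0.1622] [0.528  0.3674 0.161 ]
 tip [[0.528, 0.3653, 0.1622], [0.5332, 0.3674, 0.1597], [0.5271, 0.3697, 0.161]]
```

Seated and raising; the platform rose about 7 mm. Next come two more eighth-turns, then a closer look.

Call:
servo_tool(
  motion=[-1,0,0,0,0.2,-1,0,0,0,0.4,-1,0,0,0,0.6,-1,0,0,0,0.8,-1,0,0,0,1],
)

```text
time: 16.88
tool_pos: [0.5268, 0.0845, 0.0926]
tool_rot: [-0.0, 0.613, 0.79, -0.001]
contact_force: [-3.0, -3.8, 6.3]
gripper_width: 0.246
grasp_force: 62.4
```

Call:
servo_tool(
  motion=[-1,0,0,0,0.2,-1,0,0,0,0.4,-1,0,0,0,0.6,-1,0,0,0,0.8,-1,0,0,0,1],
)

```text
time: 17.5
tool_pos: [0.5265, 0.0849, 0.0926]
tool_rot: [-0.0, 0.869, 0.496, -0.001]
contact_force: [-2.8, -3.5, 6.8]
gripper_width: 0.247
grasp_force: 62.5
```

```bash
python3 rim.py
python3 - <<'E'
import cv2,glob
a=cv2.imread(sorted(glob.glob("pics/side1*.png"))[-1])[125:205,165:265]
b=cv2.imread(sorted(glob.glob("pics/top1*.png"))[-1])[185:265,105:205]
cv2.imwrite("pics/c1.png",cv2.resize(cv2.hconcat([a,b]),None,fx=4,fy=4,interpolation=cv2.INTER_CUBIC))
E
```

```text
17.5 [0.5265 0.0849 0.0926] [ 0.02  -0.036  1.943 -0.     1.236  0.554] [-2.8 -3.5  6.8] [-0.759  0.771  0.311]
top rim z p90-98 464 [0.151  0.1535 0.1547 0.1554 0.1584]
 plat z 195 0.0735
 red 19
[0.5263 0.3573 0.1596] [0.5352 0.3698 0.1674] [0.5295 0.3637 0.1629]
 tip [[0.529, 0.3573, 0.1642], [0.5344, 0.3573, 0.1644], [0.5269, 0.3584, 0.1607], [0.5285, 0.3588, 0.1674], [0.5325, 0.359, 0.1596], [0.5319, 0.3603, 0.1634]]
side rim z p90-98 529 [0.1472 0.1507 0.1528 0.1543 0.1626]
 plat z 62 0.0738
 red 3
[0.5256 0.3636 0.161 ] [0.5307 0.3675 0.1623] [0.5294 0.3674 0.1618]
 tip [[0.5307, 0.3636, 0.1618], [0.5256, 0.3674, 0.1623], [0.5294, 0.3675, 0.161]]
```

View pics/c1.png

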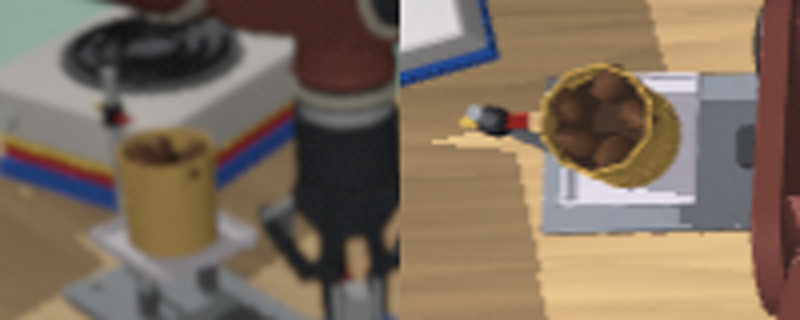

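The crop shows the tin upright on the platform, with the rim about 8 mm below the red pointer (left of the tin at (117,115) in the side view and (515,120) in the top view).

Call:
servo_tool(
  motion=[-1,0,0,0,0.2,-1,0,0,0,0.4,-1,0,0,0,0.6,-1,0,0,0,0.8,-1,0,0,0,0.9],
)

```text
time: 18.23
tool_pos: [0.5266, 0.0853, 0.0926]
tool_rot: [-0.001, 0.986, 0.165, -0.001]
contact_force: [-2.9, -2.5, 6.5]
gripper_width: 0.249
grasp_force: 62.5
```

```bash
cat > avg.py <<'E'
from h import *
for n in ("top","side"):
    D=[];I=[]
    for k in range(10):
        im,d,p,P=grab(n); D.append(np.where(d>0,d,np.nan)); I.append(im)
    d=np.nan_to_num(np.nanmedian(D,0)); im=np.median(I,0).astype(np.uint8); W=cloud(d,p,P); A=W.reshape(-1,3)
    hsv=cv2.cvtColor(im,cv2.COLOR_RGB2HSV)
    red=(((hsv[...,0]<8)|(hsv[...,0]>172))&(hsv[...,1]>110)).ravel()&(abs(A[:,0]-.53)<.02)&(A[:,1]>.345)&(A[:,1]<.385)&(A[:,2]>.14)&(A[:,2]<.18)
    Q=A[red]; print(n,"red\n",Q[Q[:,1].argsort()].round(4))
    g=A[(abs(A[:,0]-.531)<.045)&(abs(A[:,1]-.311)<.045)&(A[:,2]>.1)&(A[:,2]<.2)]; c=(g.min(0)+g.max(0))/2
    r=np.hypot(g[:,0]-.531,g[:,1]-.311); zr=g[(r>.033)&(r<.039)]; print("rim pct",np.percentile(zr[:,2],[70,80,90,95,98]).round(4))
    pl=A[(abs(A[:,0]-.531)<.043)&(abs(A[:,1]-.311)<.043)&(np.hypot(A[:,0]-.531,A[:,1]-.311)>.044)&(A[:,2]>.06)&(A[:,2]<.1)]; print("plat",len(pl),np.median(pl[:,2]).round(4),pl[:,2].std().round(4))
    t=A[(abs(A[:,0]-.45)<.01)&(abs(A[:,1]-.05)<.15)]; print("table",np.nanmedian(t[:,2]).round(4))
s=manip.state(); print(s["time"],s["joint_pos"].round(3),s["contact_force"].round(1))
E
python3 avg.py
```

```text
top red
 [[0.5348 0.3581 0.1622]
 [0.527  0.3587 0.1601]
 [0.5324 0.3587 0.1605]
 [0.5297 0.3587 0.1602]
 [0.5319 0.3601 0.1639]
 [0.5293 0.3604 0.1631]
 [0.5348 0.3606 0.1628]
 [0.5268 0.3608 0.1616]
 [0.5318 0.3626 0.1645]
 [0.5265 0.3628 0.1635]
 [0.5347 0.3629 0.1639]
 [0.5293 0.363  0.1632]
 [0.5266 0.3654 0.1638]
 [0.5295 0.3659 0.1627]
 [0.5323 0.3662 0.1622]
 [0.5351 0.3662 0.1624]
 [0.5295 0.3683 0.1634]
 [0.5322 0.3684 0.1634]
 [0.5268 0.3685 0.1628]
 [0.535  0.3685 0.1634]
 [0.5321 0.3707 0.1645]
 [0.527  0.3713 0.1624]]
rim pct [0.1544 0.1574 0.1598 0.1605 0.1609]
plat 114 0.0802 0.0009
table 0.0017
side red
 [[0.5284 0.3551 0.162 ]
 [0.526  0.3571 0.1622]
 [0.5259 0.3628 0.1603]
 [0.5302 0.363  0.1622]
 [0.527  0.3638 0.1631]
 [0.5266 0.3682 0.1652]
 [0.526  0.3686 0.1582]
 [0.5312 0.3694 0.1632]
 [0.527  0.3695 0.1611]]
rim pct [0.1501 0.1541 0.1577 0.1594 0.1598]
plat 32 0.0799 0.0008
table 0.0006
19.225 [ 2.100e-02 -3.600e-02  1.943e+00  1.000e-03  1.236e+00  1.257e+00] [-3.  -2.8  6.4]
```

Call:
servo_tool(
  motion=[-1,0,0,0,0.1,-1,0,0,0,0.15,-1,0,0,0,0.15,-1,0,0,0,0.15],
)

```text
time: 19.73
tool_pos: [0.5267, 0.0854, 0.0926]
tool_rot: [-0.001, 0.994, 0.108, -0.001]
contact_force: [-2.9, -2.9, 6.5]
gripper_width: 0.245
grasp_force: 62.5
```

Call:
servo_tool(
  motion=[-1,0,0,-0.005,0,0,0,0,-0.005,0,0,0,0,-0.005,0,0,0,0,-0.005,0,0,0,0,-0.005,0],
)

```text
time: 20.35
tool_pos: [0.527, 0.0851, 0.0922]
tool_rot: [-0.0, 0.994, 0.107, -0.0]
contact_force: [0.4, -0.7, -0.2]
gripper_width: 0.5
grasp_force: 0.0
```

Call:
servo_tool(
  motion=[0,0,0,-0.1,0,0,0,0,-0.3,0,0,0,0,-0.6,0,0,0,0,-1,0,0,0,0,-1,0],
)

```text
time: 20.98
tool_pos: [0.5302, 0.085, 0.219]
tool_rot: [0.0, 0.994, 0.107, 0.006]
contact_force: [-0.9, -0.3, 1.0]
gripper_width: 0.501
grasp_force: 0.0
```

```bash
python3 avg.py | grep -v "^ \["
python3 - <<'E'
from h import *
im,d,p,P=grab("wrist"); save("w9",im); W=cloud(d,p,P); A=W.reshape(-1,3); print(toolT().round(3))
m=(np.hypot(A[:,0]-.527,A[:,1]-.086)<.012)&(A[:,2]>.08); Q=A[m]; print("boss",len(Q),np.median(Q,0).round(4))
E
```

```text
top red
rim pct [0.1552 0.1585 0.1609 0.1616 0.1622]
plat 120 0.0814 0.0009
table 0.0021
side red
rim pct [0.1509 0.1553 0.1588 0.16   0.1613]
plat 33 0.0809 0.0014
table 0.0007
21.975 [ 0.02  -0.154  1.844  0.     1.452  1.378] [ 0.1  0.2 -0.4]
[[ 0.977  0.212  0.     0.527]
 [ 0.212 -0.977  0.     0.085]
 [ 0.    -0.    -1.     0.212]
 [ 0.     0.     0.     1.   ]]
boss 3864 [0.5374 0.0881 0.2966]
```

View pics/w9.png

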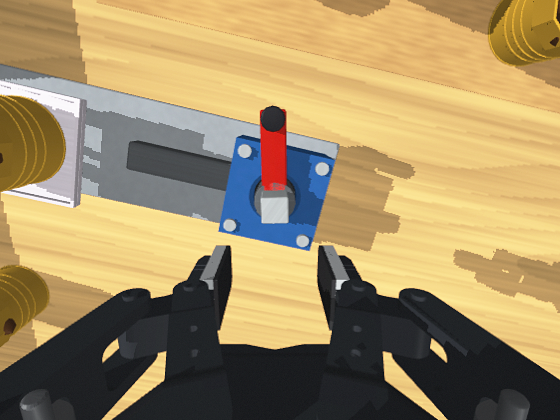

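The crank sits seated and upright in the well, with the boss at (275,205), and the fingers are clear. One closer wrist look will check rim against pointer.

Call:
servo_tool(
  motion=[0,0,-0.2,-0.3,0,0,0,-0.6,-0.5,0,0,0,-0.9,-0.5,0,0,0,-0.9,-0.5,0,0,0,-0.9,-0.5,0],
)

```text
time: 22.65
tool_pos: [0.5041, 0.1902, 0.272]
tool_rot: [0.0, 0.994, 0.107, -0.0]
contact_force: [0.3, -0.0, 0.5]
gripper_width: 0.496
grasp_force: 0.0
```

Run:
```python
from h import *
D=[]
for k in range(6):
    im,d,p,P=grab("wrist"); D.append(np.where(d>0,d,np.nan))
save("w10",im); W=cloud(np.nan_to_num(np.nanmedian(D,0)),p,P); A=W.reshape(-1,3); print(toolT()[:3,3].round(3))
hsv=cv2.cvtColor(im,cv2.COLOR_RGB2HSV)
red=(((hsv[...,0]<8)|(hsv[...,0]>172))&(hsv[...,1]>110)).ravel()&(abs(A[:,0]-.53)<.03)&(A[:,1]>.34)&(A[:,1]<.39)&(A[:,2]>.12)
Q=A[red]; print("red",len(Q))
if len(Q): print(np.median(Q,0).round(4),np.percentile(Q,[2,98],axis=0).round(4))
r=np.hypot(A[:,0]-.531,A[:,1]-.311); z=A[(r>.032)&(r<.040)&(A[:,2]>.12)&(A[:,2]<.19)]
print("rim",len(z),np.percentile(z[:,2],[70,80,90,95,98]).round(4))
pl=A[(abs(A[:,0]-.531)<.043)&(abs(A[:,1]-.311)<.043)&(r>.044)&(A[:,2]>.06)&(A[:,2]<.1)]; print("plat",len(pl),np.median(pl[:,2]).round(4))
m=(np.hypot(A[:,0]-.527,A[:,1]-.086)<.012)&(A[:,2]>.08)&(A[:,2]<.15); Q=A[m]; print("boss",len(Q),np.median(Q,0).round(4))
```

```text
[0.504 0.19  0.272]
red 260
[0.5313 0.3611 0.1618] [[0.5261 0.3554 0.1579]
 [0.5361 0.3688 0.1624]]
rim 3355 [0.1583 0.1602 0.1606 0.1608 0.161 ]
plat 698 0.0807
boss 597 [0.5275 0.0885 0.1202]
```

View pics/w10.png

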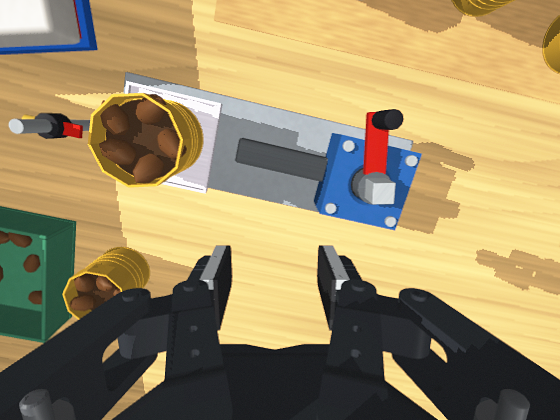

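The tin is upright. Its rim is at z ≈ 0.1607 and the pointer's centre at about 0.160. The boss top is at 0.120, so the crank is fully home.

```bash
python3 -c "
from plant import job_done
print(job_done())"
```

```text
the job is handed in; nothing more can be done
None
```

The job is handed in, with no verdict returned: the crank is fully home on the stud, and the tin stands upright with its rim about 1 mm from the pointer's height by camera (limit 4 mm).

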